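Hang the lift-off door on the shop cabinet and shut it

ROBOT

A 6-joint arm with a two-finger parallel gripper is mounted at the origin on the work surface. World frame = base frame: x ahead of the robot, y to its left, z up, the work surface at z = 0. Lengths are in m, angles in rad, forces in N, time in s.
With the tool pointing down it reaches from about 0.275 to 0.75 m from the base axis. Payload 10.2 kg.
Tool frame: the origin (TCP) lies at the centre of the arm's flange, where the gripper is bolted on; the fingertips stand manip.nose_length ahead of it and the grasp point (between the pads) lies 155 mm ahead of it (manip.nose_length is the distance from the TCP to the fingertips, in m); z points along the fingers, y is the line along which they close (so a half turn about z gives the same grasp; the last joint's range is limited). The gripper opens to 85 mm and grips with 20 to 120 N. Pads are 22 mm wide; open, the fingers measure 114 mm over their backs; the gripper's body (76 mm by 85 mm) begins 54 mm behind the grasp point. The pads swing forward as they close: fully open they stand 13 mm farther back than shut.
Start: joints at [-1.388, 0.313, 1.498, -0, 1.331, -0.223], TCP at [0.207, -0.482, 0.405] pointing down, gripper open.
Joint ranges: [-2.94, 2.94], [-0.97, 2.17], [0.19, 2.56], [-1.23, 4.37], [0.02, 3.11], [-2.88, 2.88]. Speed limits (rad/s): [2.39, 2.39, 3.01, 3.14, 3.14, 3.14].

INTERFACE

Orientations are given as a unit quaternion [w, x, y, z].
In Python, from station import manip gives the robot as it stands. The module is installed in compiled form; this text tells all that it offers.
- The arm moves only by the tool step_arm, never from a script. Its argument "commands" is a list of rows, each a list of 3 entries, a list of its own where there are three numbers: the shift along the tool's x, y, z scaled (see below), then the turn, a rotation vector about the tool's x, y, z scaled (see below), then the gripper's target within -1 to 1 (fully open at 1, half-way at 0, shut at -1). A call has exactly 10 rows; each row is the pose to reach, as a shift and turn from the pose commanded when the call began, along the tool's axes at that moment; what a row does not reach only later rows make up. The controller multiplies each number of a shift by 100 mm and each number of a turn by 0.5 rad. A row lasts 1/12 s, in which the tool goes at most 41.7 mm and 7.16 degrees, less where a joint would pass 70% of its speed; a pose out of reach is approached as far as the arm can. A call with a number of a shift or a turn outside -1 to 1 is refused whole. A call with a gripper value outside its range is refused whole. The fingers move at their own pace and stop on an object; the grip force is fixed at half the most. Time passes only in rows, so rows that repeat a pose let the fingers close, or fill a call up. It gives the time, the measured TCP pose, the force, the opening and the grip force at its end, in the units of the state.
- manip.state(): the state, without advancing time (a new reading comes with each control period).
- manip.grab_frame(name): name is "side" or "top"; returns the picture (400x640x3 uint8, blue, green, red); there is no depth.
- manip.camera_model(name): a dict with "fx", "fy", "cx", "cy" (pixels), "distortion" ([k1, k2, p1, p2, k3] as OpenCV has them; the pictures are not rectified), "view" (4x4, takes a point from world to camera coordinates). Camera axes: x right, y up, looking along -z (the intrinsics and any distortion apply to the point x, -y, -z); pixel columns grow to the right and rows downward; lengths in m; the calibration is good to about 2 mm. A picture is of the moment at which its call begins. camera_model takes no time and is no camera call.
- manip.job_done(): hands the job in; it is judged then, once.
The state is a dict: "t": time; "joint_positions": joint angles; "qd": joint speeds; "tau": joint torques, N m; "ee_pos": TCP position; "orientation": TCP orientation; "wrist_force": force on the tool from outside, world axes, zero at the start; "moment": the same for the moment, N m; "finger_gap": opening from 0.0 (shut) to 1.0 (fully open); "gripper_force": force on a finger pad.
Only numpy, scipy, OpenCV 4.12 (cv2) and the standard library are available. Lean on these libraries where they do the work, as an engineer would, in place of code of your own. Each camera call takes 0.05 s, during which the arm holds its last target. There are 200 camera calls.

TASK

Take the green door out of the rack and, holding it upright and wide open (about square to the cabinet front), lower it gently until both its hinge sockets drop over the cabinet's two brass pintles and sit fully down on the brackets; feel for the pintles, never force the door against the cabinet. Then swing the hung door shut against the rubber bumpers and leave it hanging there, without disturbing the spare panel or the other things on the bench.

Things in the scene. Friction and masses are not known exactly. Their poses are not given: they have to be found in the camera images.
- door: Green plywood door, 16 mm thick (x), 155 wide (y), 180 tall (z), 0.25 to 0.45 kg. Origin: centre of its underside. Front face (pale inlay) looks to -x, hinge edge is +y with two steel sockets; their 2 mm leaves lie on the front face only beyond y = +45 mm, so the middle of the top edge is free to grip across the thickness. Starts upright in one of the rack's two slots, hinge edge away from the robot.
- socket_low (a point): Mouth (centre of the underside) of the lower hinge socket, door frame (0, 88.5, 30) mm; axes as the door's. Both sockets are upright tubes, 18 mm outside, 24 mm long, with a straight 10 mm bore right through: 1 mm radial play on the pintles.
- socket_top (a point): Mouth (centre of the underside) of the upper socket, door frame (0, 88.5, 130) mm, 100 mm above the lower one.
- door_free_edge (a point): Middle of the door's free edge, door frame (0, -77.5, 90) mm.
- cabinet: Plywood cabinet fixed to the bench, 140 deep (x), 160 wide (y), 200 mm tall, open front looking to its -x, which faces the robot's left. Origin: centre of its underside. On its +y side a rigid steel strip carries two bracket arms, reaching ahead of the front, with an upright brass pintle on each. Shut, the door's axes are parallel to the cabinet's; opened square, door +y points along cabinet +x and its front looks to cabinet +y.
- hinge_nominal (a point): Where the drawing puts the pintle axis, at the lower bracket's top: cabinet frame (-83, 95, 40) mm; axes as the cabinet's. The strip was screwed on by eye through slotted holes: the true axis, common to both pintles, lies up to 2 mm off along the cabinet's x and up to 6.5 mm off along its y (upright, height true). This entry does not show that offset: find it by feel or sight.
- hinge_upper (a point): The drawn axis at the upper bracket's top, cabinet frame (-83, 95, 140) mm, with the same offset. Both pintles are 8 mm across, 18 mm long above their bracket, with a 0.5 mm bevel at the tip: tips 58 and 158 mm above the bench. The sockets come to rest on the bracket tops, the door's underside then 10 mm above the bench. The hung door swings freely and stays where it is left.
- bumper (a point): Tip of the upper of two rubber bumpers, 5 mm thick, on the cabinet's front: cabinet frame (-75, -56, 165) mm (the other is 35 mm up). The back of the shut door rests on them, its mid-plane at cabinet x = -83 mm near the free edge.
- rack: Dark wooden rack fixed to the bench, base 130 (x) x 190 (y) x 10 mm, with two slots along its x at y = +52 and -52 mm: 18 mm wide, 110 mm long, floor 10 mm and walls up to 40 mm above the bench. Origin: centre of its underside.
- panel: spare plain pale wood panel 16 x 130 x 100 mm tall standing in the rack's other slot; a bystander; origin: centre of its underside
- paint_tin: tin, 90 mm across, 110 mm tall; a bystander
- glue_bottle: bottle 56 mm across, 150 mm tall; a bystander
- screw_jar: glass jar, 64 mm across, 70 mm tall; a bystander
- hammer: hammer lying on the bench; a bystander
- screwdriver: screwdriver lying on the bench; a bystander
- offcut: wood offcut 160 x 50 x 25 mm lying on the bench; a bystander
Not all that is in view belongs to the job. Of the things shaped like the door, the green one is meant.

How it is judged:
On the way:
1. the door hangs fully down on both pintles while it stands wide open (free edge swung out by more than about 55 degrees) (z of socket_low in the frame of cabinet between 0.036 and 0.0435 m and z of socket_top in the frame of cabinet below 0.1435 m and horizontal distance between each of socket_low, socket_top and hinge_nominal below 0.01 m and angle between door's own z axis and vertical below 0.06 rad and x of door_free_edge in the frame of cabinet below -0.215 m), for 0.2 s.
At the end, for the whole second after the job is handed in: Both sockets are down over the pintles (undersides within 3.5 mm of the bracket tops, within 10 mm of the drawn axis sideways), the door is upright within 3.4 degrees and shut (mid-plane at the free edge 77 to 91 mm ahead of the cabinet's middle), released and still (z of socket_low in the frame of cabinet between 0.036 and 0.0435 m and z of socket_top in the frame of cabinet below 0.1435 m and horizontal distance between each of socket_low, socket_top and hinge_nominal below 0.01 m and angle between door's own z axis and vertical below 0.06 rad and x of door_free_edge in the frame of cabinet between -0.091 and -0.077 m and linear speed of door below 0.02 m/s and angular speed of door below 0.1 rad/s); the robot touches nothing.
It fails at once if the door is forced: more than 50 N between door and cabinet (contact force between door and cabinet above 50 N).
It fails at once if the robot bears hard on the cabinet (more than 25 N) (contact force between any of the arm, the fingers and cabinet above 25 N).
It fails at once if the spare panel or another bystander is moved by more than 30 mm (distance of any of panel, paint_tin, glue_bottle, screw_jar, hammer, screwdriver, offcut from where it was at the start of the episode above 0.03 m).
It also fails if it takes over 72 s, if anything falls off the work surface, if the arm or the gripper's body presses on something with over 40 N, if the wrist force passes 120 N, or if a joint passes its speed limit or range.

## Working session

There is one attempt and no reset: what is moved stays moved. The work goes in short steps, Python scripts to look and compute and a tool call to move; the robot and the scene stay as the last step left them, time stands still between calls to the robot, and variables do not carry over. Pictures are saved under pics/ and viewed, at most 13 in all, crops included, and the job is handed in when it is done.

Besides the shell and the picture viewer there is one more tool, called after "Request:" as name(argument=value, ...) on one line, values as JSON. step_arm: Moves the arm, as the interface text tells. Shifts and turns lie within -1 to 1; 1 stands for 100 mm of shift or 0.5 rad of turn. Its arguments: {"type":"object","properties":{"commands":{"type":"array"}},"required":["commands"]}

```bash
mkdir -p pics; cat > h.py <<'E'
import numpy as np, cv2
from station import manip
from scipy.spatial.transform import Rotation as R
def ray(name,px):
    m=manip.camera_model(name); K=np.array([[m['fx'],0,m['cx']],[0,m['fy'],m['cy']],[0,0,1]])
    u=cv2.undistortPoints(np.array(px,float).reshape(-1,1,2),K,np.array(m['distortion'])).reshape(-1,2)
    V=np.array(m['view']); d=np.c_[u[:,0],-u[:,1],-np.ones(len(u))]@V[:3,:3]
    return -V[:3,:3].T@V[:3,3], d
def onz(name,px,z):
    o,d=ray(name,px); return o+d*((z-o[2])/d[:,2])[:,None]
def proj(name,P):
    m=manip.camera_model(name); K=np.array([[m['fx'],0,m['cx']],[0,m['fy'],m['cy']],[0,0,1]])
    V=np.array(m['view']); c=np.atleast_2d(P)@V[:3,:3].T+V[:3,3]; c=c*[1,-1,-1]
    return cv2.projectPoints(c,np.zeros(3),np.zeros(3),K,np.array(m['distortion']))[0].reshape(-1,2)
def tri(pa,pb):
    (o1,d1),(o2,d2)=ray('top',[pa]),ray('side',[pb]); d1=d1[0];d2=d2[0]
    s=np.linalg.lstsq(np.c_[d1,-d2],o2-o1,rcond=None)[0]; a=o1+s[0]*d1;b=o2+s[1]*d2
    return (a+b)/2,np.linalg.norm(a-b)
E
python3 - <<'E'
from h import *
for n in('top','side'):
    cv2.imwrite(f'pics/{n}0.png',manip.grab_frame(n))
    m=manip.camera_model(n); print(n,{k:v for k,v in m.items() if k!='view'}); V=np.array(m['view']);print(-V[:3,:3].T@V[:3,3],V[:3,:3].round(2))
print(manip.nose_length,manip.state())
E
```

```text
top {'fx': 473.773118157916, 'fy': 473.773118157916, 'cx': 324.9965038330071, 'cy': 202.75926535224593, 'distortion': array([0.03778433, 0.        , 0.        , 0.        , 0.        ])}
[0.37305075 0.06027666 1.59960101] [[-0.   -1.    0.  ]
 [ 0.99 -0.    0.12]
 [-0.12  0.01  0.99]]
side {'fx': 411.9825112127977, 'fy': 411.9825112127977, 'cx': 318.519113599214, 'cy': 199.8247295180651, 'distortion': array([-0.0258378,  0.       ,  0.       ,  0.       ,  0.       ])}
[ 0.80486523 -0.81576939  1.16425956] [[ 0.95  0.33  0.02]
 [-0.26  0.72  0.65]
 [ 0.2  -0.62  0.76]]
0.1734 {'t': 0.1, 'joint_positions': array([-1.38837442e+00,  3.13407343e-01,  1.49833959e+00,  6.08793748e-06,
        1.33098375e+00, -2.23416434e-01]), 'qd': array([-0.00028446, -0.0019405 , -0.00256274, -0.00146703, -0.00031952,
       -0.00091604]), 'tau': array([ 2.23590236e-03, -4.12898827e+01, -2.60141319e+01, -1.90261126e-04,
        3.10363692e-03,  7.88617513e-06]), 'ee_pos': array([ 0.20724105, -0.48233825,  0.40419348]), 'orientation': array([-5.68834306e-04,  9.79482441e-01,  2.01528720e-01,  1.46182467e-05]), 'wrist_force': array([ 0.34108986, -1.2327344 , -0.69028738]), 'moment': array([ 0.01652273, -0.01924779, -0.03362028]), 'gripper_force': 0.0, 'finger_gap': 0.9963223769598181}
```

View pics/top0.png

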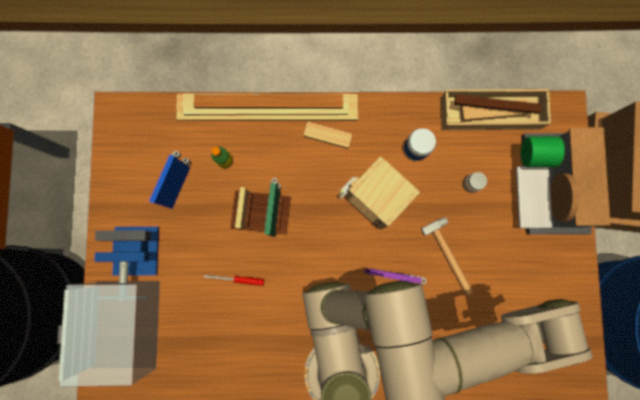

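View pics/side0.png

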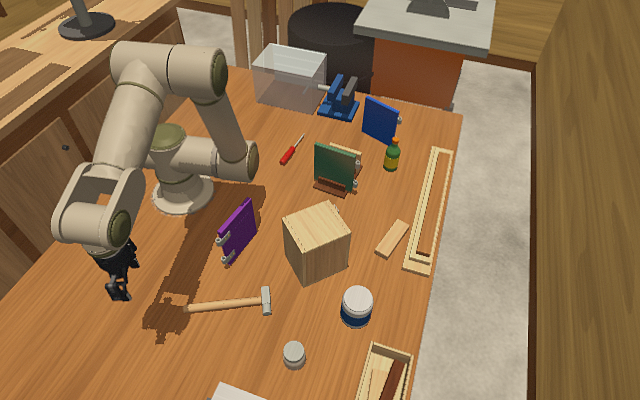

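The top view shows the green door near (272,207) in the right-hand rack slot, with the pale panel at (241,207). The cabinet is near (384,192), turned about 40°, and its brackets are near (347,187). I'll zoom in for detail.

```bash
python3 - <<'E'
from h import *
t=cv2.imread('pics/top0.png'); s=cv2.imread('pics/side0.png')
cv2.imwrite('pics/top_c.png',cv2.resize(t[145:245,225:425],None,fx=4,fy=4,interpolation=cv2.INTER_CUBIC))
cv2.imwrite('pics/side_c.png',cv2.resize(s[135:290,270:370],None,fx=3.8,fy=3.8,interpolation=cv2.INTER_CUBIC))
E
```

```text
(no output)
```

View pics/top_c.png

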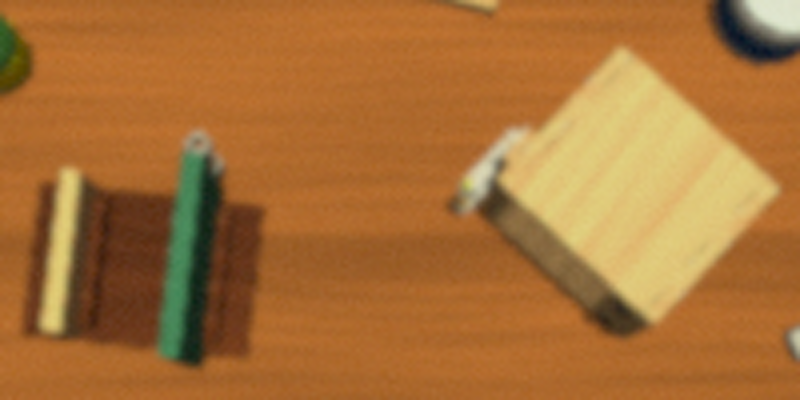

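View pics/side_c.png

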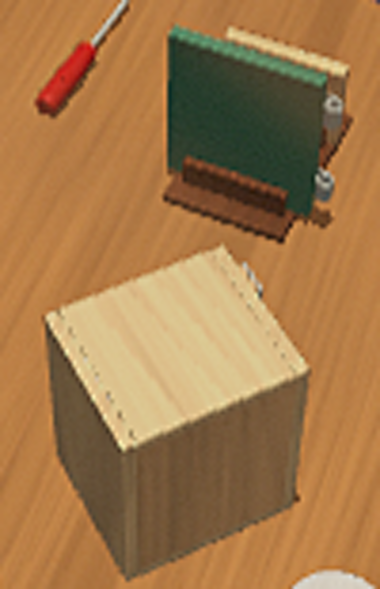

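The top crop shows the cabinet's top corners at crop (497,180), (622,47), (778,188) and (650,325). The open front is the lower-left edge, with the brackets around (462,205). The door's top strip runs from (197,145) to (175,355). In the side crop the sockets are at the far edge, (333,110) and (324,187), and the side camera sees the door's plain back. Next I'll measure.

```bash
cat > meas.py <<'E'
from h import *
from scipy.optimize import least_squares
t=cv2.imread('pics/top0.png'); hsv=cv2.cvtColor(t,cv2.COLOR_BGR2HSV)
S=8
def up(im): return cv2.resize(im,None,fx=S,fy=S,interpolation=cv2.INTER_CUBIC)
def cont(mask,box):
    x0,y0,x1,y1=box; z=np.zeros_like(mask); z[y0*S:y1*S,x0*S:x1*S]=mask[y0*S:y1*S,x0*S:x1*S]
    c=max(cv2.findContours(z,cv2.RETR_EXTERNAL,cv2.CHAIN_APPROX_NONE)[0],key=cv2.contourArea)
    return (c.reshape(-1,2)+.5)/S-.5
H=cv2.cvtColor(up(t),cv2.COLOR_BGR2HSV)
def rect(P,w,h,x0):
    # fit rectangle outline (w along its x, h along y) to boundary points
    def f(p,):
        c,s=np.cos(p[2]),np.sin(p[2]); q=(P-p[:2])@np.array([[c,-s],[s,c]])
        d=np.abs(q)-np.array([w/2,h/2]); return np.where((d>0).all(1),np.hypot(*np.maximum(d,0).T),d.max(1))
    r=least_squares(f,x0,loss='soft_l1',f_scale=.001); return r.x,np.sqrt(np.mean(r.fun**2))
E
python3 - <<'E'
from meas import *
print('hsv cab',H[192*S,384*S],'bench',H[240*S,330*S],'door top',H[207*S,271*S],'door side',H[215*S,276*S], 'front',H[207*S,370*S])
m=((H[...,1]<170)&(H[...,2]>150)&(H[...,0]>12)&(H[...,0]<40)).astype(np.uint8)
c=cont(m,(345,150,425,235)); P=onz('top',c,.2)[:,:2]
print(c.min(0),c.max(0)); 
x,e=rect(P,.14,.16,[P[:,0].mean(),P[:,1].mean(),-.75]); print('cab',x,e)
g=((H[...,0]>60)&(H[...,0]<95)&(H[...,1]>90)).astype(np.uint8)
for vt in (60,80,100,110,120):
    c=cont(g&(H[...,2]>vt).astype(np.uint8),(255,170,290,245)); P=onz('top',c,.19)[:,:2]
    r=cv2.minAreaRect((P*1000).astype(np.float32)); print(vt,r)
E
```

```text
hsv cab [ 23 120 224] bench [ 14 190 172] door top [ 68 120 136] door side [ 48 103  42] front [ 21 122 222]
[344.5625 155.6875] [420.0625 226.1875]
cab [ 0.57477403 -0.12190173 -0.75843753] 0.0065724185731584036
60 ((521.3624267578125, 215.69134521484375), (17.65021324157715, 150.27508544921875), 83.6366195678711)
80 ((521.5505981445312, 216.42527770996094), (16.16150665283203, 150.06224060058594), 83.60920715332031)
100 ((521.7754516601562, 217.29177856445312), (14.43154239654541, 149.80484008789062), 83.50961303710938)
110 ((521.9866943359375, 217.6814727783203), (13.63700008392334, 149.47183227539062), 83.44373321533203)
120 ((522.1721801757812, 218.02357482910156), (11.999116897583008, 149.1807403564453), 83.37826538085938)
```

```bash
cat >> meas.py <<'E'
m=((H[...,1]<165)&(H[...,1]>85)&(H[...,2]>175)&(H[...,0]>15)&(H[...,0]<40)).astype(np.uint8)
m=cv2.morphologyEx(m,cv2.MORPH_OPEN,np.ones((41,41),np.uint8))
c=cont(m,(345,150,425,235)); Pc=onz('top',c,.2)[:,:2]
cab,e=rect(Pc,.14,.16,[Pc[:,0].mean(),Pc[:,1].mean(),-.75])
def cabw(p): 
    c,s=np.cos(cab[2]),np.sin(cab[2]); p=np.array(p,float); return np.array([cab[0]+c*p[0]-s*p[1],cab[1]+s*p[0]+c*p[1],p[2]])
E
python3 - <<'E'
from meas import *
print('cab',cab,e, cv2.minAreaRect((Pc*1000).astype(np.float32)))
h=cabw([-.083,.095,.158]); print('hinge',h,'px',proj('top',h),proj('side',h), 'side corners',proj('side',[cabw([a*.07,b*.08,.2]) for a in(-1,1) for b in(-1,1)]))
g=((H[...,0]>55)&(H[...,0]<95)&(H[...,1]>70)&(H[...,2]>85)).astype(np.uint8)
c=cont(g,(255,170,290,245)); P=onz('top',c,.19)[:,:2]
u=np.array([.994,-.111]);v=np.array([.111,.994]); print('door along',(P@u).min(),(P@u).max(),'across',(P@v).min(),(P@v).max())
t=cv2.imread('pics/top0.png');s=cv2.imread('pics/side0.png')
a=cv2.resize(t[170:206,332:368],None,fx=11,fy=11,interpolation=cv2.INTER_CUBIC)
for dy in (-6.5,0,6.5):
    q=(proj('top',cabw([-.083,.095+dy/1000,.158]))[0]-[332,170]+.5)*11; cv2.circle(a,tuple(int(v) for v in q),4,(0,0,255),1)
b=cv2.resize(s[190:226,320:356],None,fx=11,fy=11,interpolation=cv2.INTER_CUBIC)
for dy in (-6.5,0,6.5):
    q=(proj('side',cabw([-.083,.095+dy/1000,.158]))[0]-[320,190]+.5)*11; cv2.circle(b,tuple(int(v) for v in q),4,(0,0,255),1)
cv2.imwrite('pics/hinge.png',np.hstack([a,b]))
E
```

```text
cab [ 0.5745163  -0.12418903 -0.75487836] 0.0025254933609011225 ((577.14990234375, -121.30103302001953), (173.5659942626953, 144.14967346191406), 46.68648910522461)
hinge [0.57915686 0.0018763  0.158     ] px [[341.45094823 190.7519423 ]] [[330.56691803 203.26769243]] side corners [[281.49412414 217.6174775 ]
 [328.84417757 199.07196507]
 [302.36903227 253.07567983]
 [352.00741987 231.81085339]]
door along 0.4189049809502496 0.5712497865538124 across 0.2654589828895084 0.282002260269864
```

View pics/hinge.png

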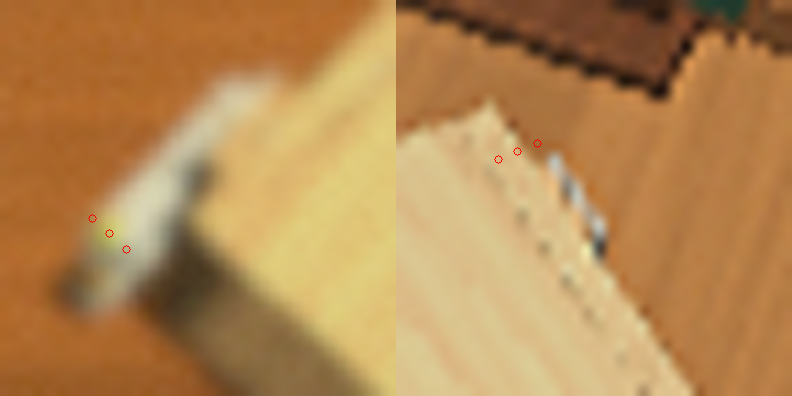

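The top crop shows the upper pintle as a yellow spot at about crop (108,230), close to the drawn axis, with the lower one at (98,285). I'll take its centroid and compare.

```bash
python3 - <<'E'
from meas import *
b=t.astype(float); y=np.minimum(b[...,1],b[...,2])-b[...,0]; gr=b[...,1]-b[...,2]*.85
r=slice(184,202);q=slice(334,350)
print((b[r,q,1]/b[r,q,2]*100).astype(int)); print(b[r,q,2].astype(int))
for px in [(341.3,190.5)]:
    for z in (.15,.158): print(onz('top',[px],z))
print('low nominal px',proj('top',cabw([-.083,.095,.055])))
E
```

```text
[[60 59 59 60 58 59 60 60 60 62 68 77 86 93 96 95]
 [60 59 59 59 58 60 61 58 61 68 77 87 94 95 97 96]
 [60 60 59 60 59 60 60 61 68 77 88 94 97 97 97 93]
 [61 59 60 59 59 59 61 67 77 88 92 97 98 98 98 90]
 [60 59 59 59 59 61 67 75 85 92 96 98 98 97 93 88]
 [60 60 59 61 61 64 73 85 91 95 97 98 96 96 92 85]
 [60 59 60 59 62 69 81 91 96 95 97 97 98 96 88 85]
 [59 60 60 61 63 72 85 96 98 98 99 98 98 95 85 83]
 [61 59 60 60 63 72 87 95 98 98 99 97 96 91 82 80]
 [60 61 59 61 64 73 85 92 95 97 97 95 91 82 78 80]
 [60 61 59 61 65 76 82 88 93 95 95 90 84 79 74 78]
 [59 60 60 64 70 76 80 87 92 93 89 83 78 74 77 75]
 [59 59 59 63 73 83 86 88 89 86 79 73 72 72 75 81]
 [58 58 61 61 68 80 84 84 80 74 68 61 69 70 78 83]
 [60 61 61 58 63 69 72 71 68 65 61 61 62 72 75 78]
 [59 59 59 60 60 61 63 64 61 60 60 58 62 68 73 78]
 [61 60 60 59 60 59 60 61 59 60 58 58 62 64 71 74]
 [60 59 60 60 60 60 60 59 60 60 59 59 58 61 64 70]]
[[170 170 171 169 172 169 169 169 170 179 177 188 195 198 187 170]
 [169 171 168 170 168 170 170 170 172 176 185 198 203 193 169 137]
 [174 174 172 169 174 170 171 173 177 185 200 2
[... 441 characters left out ...]
56 146 144 150 159 168 176 171 142 102  82  75]
 [177 174 166 151 131 127 142 154 163 167 159 144 115  91  74  74]
 [173 168 153 131 115 119 142 163 173 161 138 113  92  78  74  73]
 [172 167 144 119 108 118 141 164 171 156 118  99  84  74  68  74]
 [175 167 152 130 117 121 145 163 167 150 123  96  84  72  75  81]
 [175 176 166 153 142 142 156 169 172 160 138 110  91  80  82  90]
 [176 177 174 170 161 158 166 173 174 172 158 134 111  93  93 103]
 [178 174 172 172 170 169 173 172 172 171 165 158 135 113 104 111]
 [171 173 172 170 172 175 173 172 170 171 171 164 153 139 121 115]]
[[0.5810884 0.0020125 0.15     ]]
[[0.57994029 0.00233404 0.158     ]]
low nominal px [[340.21809869 195.18968349]]
```

Request:
step_arm(commands=[[[0.1,-0.09,0],[0,0,0],1],[[0.2,-0.18,0],[0,0,0],1],[[0.3,-0.27,0],[0,0,0],1],[[0.4,-0.36,0],[0,0,0],1],[[0.5,-0.45,0],[0,0,0],1],[[0.6,-0.54,0],[0,0,0],1],[[0.7,-0.63,0],[0,0,0],1],[[0.8,-0.72,0],[0,0,0],1],[[0.9,-0.81,0],[0,0,0],1],[[1,-0.9,0],[0,0,0],1]])

```text
t: 0.93
ee_pos: [0.2641, -0.3589, 0.4047]
orientation: [0.0, 0.979, 0.202, -0.0]
wrist_force: [0.0, -0.1, -0.4]
finger_gap: 1.002
gripper_force: 0.0
```

Request:
step_arm(commands=[[[0.1,-0.09,0],[0,0,0],1],[[0.2,-0.18,0],[0,0,0],1],[[0.3,-0.27,0],[0,0,0],1],[[0.4,-0.36,0],[0,0,0],1],[[0.5,-0.45,0],[0,0,0],1],[[0.6,-0.54,0],[0,0,0],1],[[0.7,-0.63,0],[0,0,0],1],[[0.8,-0.72,0],[0,0,0],1],[[0.9,-0.81,0],[0,0,0],1],[[1,-0.9,0],[0,0,0],1]])

```text
t: 1.77
ee_pos: [0.3203, -0.2368, 0.4047]
orientation: [0.0, 0.979, 0.202, 0.0]
wrist_force: [-0.4, 0.4, 0.3]
finger_gap: 1.0
gripper_force: 0.0
```

Request:
step_arm(commands=[[[0.1,-0.09,0],[0,0,0],1],[[0.2,-0.18,0],[0,0,0],1],[[0.3,-0.27,0],[0,0,0],1],[[0.4,-0.36,0],[0,0,0],1],[[0.5,-0.45,0],[0,0,0],1],[[0.6,-0.54,0],[0,0,0],1],[[0.7,-0.63,0],[0,0,0],1],[[0.8,-0.72,0],[0,0,0],1],[[0.9,-0.81,0],[0,0,0],1],[[1,-0.9,0],[0,0,0],1]])

```text
t: 2.6
ee_pos: [0.3764, -0.1146, 0.4047]
orientation: [0.0, 0.979, 0.202, 0.0]
wrist_force: [0.8, -0.2, -0.4]
finger_gap: 0.997
gripper_force: 0.0
```

Request:
step_arm(commands=[[[0.1,-0.09,0],[0,0,0],1],[[0.2,-0.18,0],[0,0,0],1],[[0.3,-0.27,0],[0,0,0],1],[[0.4,-0.36,0],[0,0,0],1],[[0.5,-0.45,0],[0,0,0],1],[[0.6,-0.54,0],[0,0,0],1],[[0.7,-0.63,0],[0,0,0],1],[[0.8,-0.72,0],[0,0,0],1],[[0.9,-0.81,0],[0,0,0],1],[[1,-0.9,0],[0,0,0],1]])

```text
t: 3.43
ee_pos: [0.4326, 0.0076, 0.4047]
orientation: [0.0, 0.979, 0.202, 0.0]
wrist_force: [-0.6, 0.1, 0.1]
finger_gap: 0.996
gripper_force: 0.0
```

Request:
step_arm(commands=[[[0.1,-0.09,0],[0,0,0.1],1],[[0.2,-0.18,0],[0,0,0.2],1],[[0.3,-0.27,0],[0,0,0.3],1],[[0.4,-0.36,0],[0,0,0.4],1],[[0.5,-0.45,0],[0,0,0.5],1],[[0.6,-0.54,0],[0,0,0.6],1],[[0.7,-0.63,0],[0,0,0.7],1],[[0.8,-0.72,0],[0,0,0.8],1],[[0.9,-0.81,0],[0,0,0.9],1],[[1,-0.9,0],[0,0,1],1]])

```text
t: 4.27
ee_pos: [0.4888, 0.1298, 0.4047]
orientation: [0.0, 0.999, -0.048, -0.0]
wrist_force: [1.1, -0.6, 0.0]
finger_gap: 1.004
gripper_force: 0.0
```

```bash
cat >> h.py <<'E'
def go(target,yaw=None):
    s=manip.state(); q=s['orientation']; r=R.from_quat([q[1],q[2],q[3],q[0]]); p=s['ee_pos']
    d=r.inv().apply(np.array(target)-p)
    if yaw is not None:
        T=R.from_matrix(np.array([[np.cos(yaw),np.sin(yaw),0],[np.sin(yaw),-np.cos(yaw),0],[0,0,-1]]))
        print('turn',((r.inv()*T).as_rotvec()/.5).round(4))
    x=r.as_matrix(); print('t',round(s['t'],2),'pos',p.round(4),'yaw',np.degrees(np.arctan2(x[1,0],x[0,0])).round(2),'tilt z',x[:,2].round(4),'shift',(d/.1).round(3),'F',s['wrist_force'].round(2),'M',s['moment'].round(3),'gap',round(s['finger_gap'],3),'gf',round(s['gripper_force'],1))
E
python3 -c "
from h import *
go([.5224,.2171,.405],np.radians(-6.4))
go([.5224,.2171,.327])
"
```

```text
turn [0.0001 0.0002 0.0303]
t 4.27 pos [0.4888 0.1298 0.4047] yaw -5.53 tilt z [-1.e-04 -0.e+00 -1.e+00] shift [ 0.25  -0.902 -0.003] F [ 1.08 -0.59  0.04] M [-0.039 -0.023  0.016] gap 1.004 gf 0.0
t 4.27 pos [0.4888 0.1298 0.4047] yaw -5.53 tilt z [-1.e-04 -0.e+00 -1.e+00] shift [ 0.25  -0.902  0.777] F [ 1.08 -0.59  0.04] M [-0.039 -0.023  0.016] gap 1.004 gf 0.0
```

Request:
step_arm(commands=[[[0.05,-0.15,0],[0,0,0.03],1],[[0.1,-0.3,0],[0,0,0.03],1],[[0.15,-0.5,0],[0,0,0.03],1],[[0.2,-0.7,0],[0,0,0.03],1],[[0.25,-0.9,0],[0,0,0.03],1],[[0.25,-0.9,0.1],[0,0,0.03],1],[[0.25,-0.9,0.25],[0,0,0.03],1],[[0.25,-0.9,0.45],[0,0,0.03],1],[[0.25,-0.9,0.62],[0,0,0.03],1],[[0.25,-0.9,0.78],[0,0,0.03],1]])

```text
t: 5.1
ee_pos: [0.5216, 0.2158, 0.3253]
orientation: [0.0, 0.999, -0.055, -0.001]
wrist_force: [0.3, 0.2, -0.6]
finger_gap: 1.002
gripper_force: 0.0
```

Request:
step_arm(commands=[[[0,0,0],[0,0,0],0.5],[[0,0,0],[0,0,0],0],[[0,0,0],[0,0,0],-0.3],[[0,0,0],[0,0,0],-0.5],[[0,0,0],[0,0,0],-0.7],[[0,0,0],[0,0,0],-1],[[0,0,0],[0,0,0],-1],[[0,0,0],[0,0,0],-1],[[0,0,0],[0,0,0],-1],[[0,0,0],[0,0,0],-1]])

```text
t: 5.93
ee_pos: [0.5225, 0.216, 0.3276]
orientation: [-0.001, 0.999, -0.055, 0.001]
wrist_force: [-1.1, 4.1, 6.0]
finger_gap: 0.177
gripper_force: 60.3
```

```bash
python3 -c "
from h import *
go([.5224,.2171,.4])
"
```

```text
t 5.93 pos [0.5225 0.216  0.3276] yaw -6.26 tilt z [ 0.0019  0.0014 -1.    ] shift [-0.    -0.012 -0.724] F [-1.07  4.1   6.  ] M [ 1.027 -0.006 -0.072] gap 0.177 gf 60.3
```

Request:
step_arm(commands=[[[0,0,-0.03],[0,0,0],-1],[[0,0,-0.07],[0,0,0],-1],[[0,0,-0.13],[0,0,0],-1],[[0,0,-0.2],[0,0,0],-1],[[0,0,-0.28],[0,0,0],-1],[[0,0,-0.36],[0,0,0],-1],[[0,0,-0.44],[0,0,0],-1],[[0,0,-0.52],[0,0,0],-1],[[0,0,-0.58],[0,0,0],-1],[[0,0,-0.6],[0,0,0],-1]])

```text
t: 6.77
ee_pos: [0.5224, 0.2155, 0.3881]
orientation: [0.0, 0.999, -0.055, 0.001]
wrist_force: [0.3, -0.1, -3.4]
finger_gap: 0.18
gripper_force: 59.4
```

```bash
python3 - <<'E'
from meas import *
x=cab; ax=onz('top',[(341.3,190.5)],.155)[0]
ux=np.array([np.cos(x[2]),np.sin(x[2])])
print('axis',ax,'door target',ax[:2]-.0885*ux,'yaw',x[2])
go([*(ax[:2]-.0885*ux),.387],x[2])
f=manip.grab_frame('top'); s=manip.grab_frame('side')
cv2.imwrite('pics/lt.png',f); cv2.imwrite('pics/ls.png',s)
a=cv2.resize(f[150:250,225:365],None,fx=4,fy=4,interpolation=cv2.INTER_CUBIC)
b=cv2.resize(s[100:260,290:380],None,fx=2.5,fy=2.5,interpolation=cv2.INTER_CUBIC)
cv2.imwrite('pics/l.png',np.hstack([a,b]))
E
```

```text
axis [0.58037083 0.00221346 0.155     ] door target [0.51591142 0.06285367] yaw -0.7548783569049213
turn [-1.1000e-03 -3.6000e-03  1.2911e+00]
t 6.77 pos [0.5224 0.2155 0.3881] yaw -6.26 tilt z [ 1.8e-03 -2.0e-04 -1.0e+00] shift [0.102 1.525 0.012] F [ 0.34 -0.09 -3.37] M [ 0.004 -0.007 -0.018] gap 0.18 gf 59.4
```

View pics/l.png

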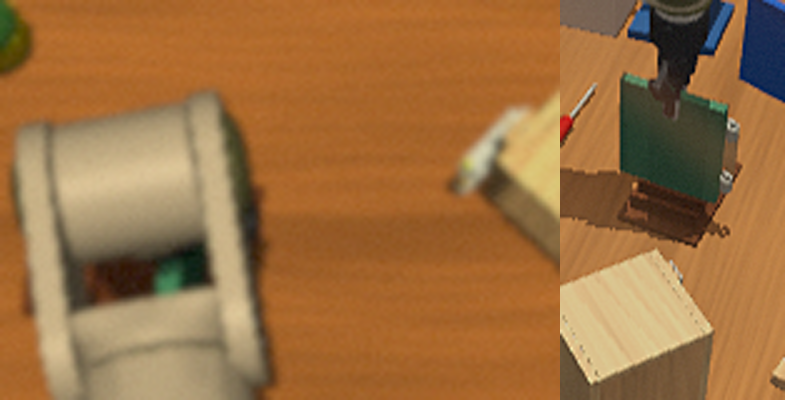

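The door is held and upright, with its sockets clear in the side view at crop (733,125) and (727,180). From above, the wrist hides the door, while the pintle stays visible at crop (465,165).

Request:
step_arm(commands=[[[0,0.1,0],[0,0,0.05],-1],[[0,0.2,0],[0,0,0.1],-1],[[0,0.3,0],[0,0,0.2],-1],[[0,0.4,0],[0,0,0.3],-1],[[0,0.5,0],[0,0,0.4],-1],[[0,0.6,0],[0,0,0.5],-1],[[0,0.7,0],[0,0,0.6],-1],[[0,0.8,0],[0,0,0.7],-1],[[0,0.9,0],[0,0,0.8],-1],[[0,1,0],[0,0,0.8],-1]])

```text
t: 7.7
ee_pos: [0.5111, 0.1149, 0.3864]
orientation: [0.0, 0.967, -0.254, -0.0]
wrist_force: [0.3, 0.4, -3.5]
finger_gap: 0.177
gripper_force: 59.4
```

```bash
python3 - <<'E'
from meas import *
go([.5159,.0628,.387],cab[2])
for n in ('top0','lt'):
    b=cv2.imread(f'pics/{n}.png').astype(float)[180:202,330:356]
    B,G,Rr=b[...,0],b[...,1],b[...,2]
    print(n); print((G-B)[2:20,3:20].astype(int)) if n=='top0' else None
    w=np.clip((G-B)-38,0,None)*(G/Rr>.85)*(np.mgrid[0:22,0:26][1]<16); print(w.round()[5:18,4:16].astype(int))
E
```

```text
turn [0.0013 0.0008 0.4842]
t 7.7 pos [0.5111 0.1149 0.3864] yaw -29.38 tilt z [-7.e-04 -3.e-04 -1.e+00] shift [ 0.297  0.431 -0.006] F [ 0.35  0.4  -3.54] M [-0.002 -0.017  0.024] gap 0.177 gf 59.4
top0
[[58 57 56 58 59 61 57 59 57 54 55 54 52 46 39 35 34]
 [62 58 58 61 59 58 59 56 57 58 59 52 45 38 33 32 31]
 [59 63 61 57 61 58 59 61 59 54 54 49 41 36 34 30 28]
 [61 60 59 59 60 60 59 58 57 54 46 38 36 35 31 26 26]
 [58 59 61 61 61 57 62 58 54 48 38 34 36 34 31 23 21]
 [61 62 58 61 61 57 59 60 51 41 38 34 35 33 31 29 28]
 [60 61 62 58 57 58 58 56 49 43 38 35 32 34 27 25 38]
 [62 57 59 61 59 57 56 59 64 59 45 36 31 29 25 28 46]
 [58 61 59 61 58 58 54 61 81 79 51 35 29 27 23 24 45]
 [58 60 59 58 61 56 49 61 82 77 48 33 28 26 19 20 36]
 [63 65 63 64 61 53 45 48 58 56 39 30 28 26 22 19 26]
 [60 64 62 61 58 47 38 36 37 35 29 29 28 25 21 22 26]
 [59 58 60 56 51 45 38 39 42 34 28 27 23 23 26 22 21]
 [59 58 59 54 43 34 37 44 45 39 33 25 28 26 24 24 22]
 [62 58 55 52 38 29 32 40 41 37 29 26 26 28 22 19 23]
 [60 54 58 55 41 30 31 32 37 36 33 30 31 31 21 23 29]
 [61 62 58 56 48 44 35 37 39 42 
[... 395 characters left out ...]
0  0  0  0  0  0  0  0  0  0  0]
 [ 0  0  0  0  0  0  0  4  0  0  0  0]
 [ 0  0  0  0  0  0  0  7  1  0  0  0]
 [ 0  0  0  0  0  0  2  3  0  0  0  0]
 [ 0  0  0  0  0  0  0  0  0  0  0  0]]
lt
[[ 0  0  0  0  0  0  0  0  0  0  0  0]
 [ 0  0  0  0  0  0  0  0  0  0  0  0]
 [ 0  0  0  0  0  0  0  0  0  0  0  0]
 [ 0  0  0  0  0  0  0  0  7  0  0  0]
 [ 0  0  0  0  0  0  0 24 19  6  0  0]
 [ 0  0  0  0  0  0  0 41 35 13  0  0]
 [ 0  0  0  0  0  0 19 42 36 12  0  0]
 [ 0  0  0  0  0  0  5 18 18  1  0  0]
 [ 0  0  0  0  0  0  0  0  0  0  0  0]
 [ 0  0  0  0  0  0  0  1  0  0  0  0]
 [ 0  0  0  0  0  0  0  9  0  0  0  0]
 [ 0  0  0  0  0  0  1  1  0  0  0  0]
 [ 0  0  0  0  0  0  0  0  0  0  0  0]]
```

Request:
step_arm(commands=[[[0.03,0.05,0],[0,0,0.05],-1],[[0.06,0.1,0],[0,0,0.1],-1],[[0.1,0.16,0],[0,0,0.18],-1],[[0.15,0.22,0],[0,0,0.26],-1],[[0.2,0.29,0],[0,0,0.34],-1],[[0.24,0.35,0],[0,0,0.4],-1],[[0.27,0.4,0],[0,0,0.45],-1],[[0.3,0.43,0],[0,0,0.48],-1],[[0.3,0.43,0],[0,0,0.48],-1],[[0.3,0.43,0],[0,0,0.48],-1]])

```text
t: 8.53
ee_pos: [0.5167, 0.0641, 0.3867]
orientation: [-0.0, 0.931, -0.366, -0.0]
wrist_force: [0.4, 0.4, -3.5]
finger_gap: 0.178
gripper_force: 59.4
```

```bash
python3 - <<'E'
from h import *
go([.5160,.0624,.387],-.7549)
f=manip.grab_frame('top'); s=manip.grab_frame('side')
cv2.imwrite('pics/ht.png',f); cv2.imwrite('pics/hs.png',s)
a=cv2.resize(f[160:240,285:365],None,fx=5,fy=5,interpolation=cv2.INTER_CUBIC)
b=cv2.resize(s[100:230,270:370],None,fx=4,fy=4,interpolation=cv2.INTER_CUBIC)[:400]
b=cv2.resize(s[120:220,275:375],None,fx=4,fy=4,interpolation=cv2.INTER_CUBIC)
cv2.imwrite('pics/h.png',np.hstack([a,b]))
E
```

```text
turn [-0.0002  0.0003  0.0114]
t 8.53 pos [0.5167 0.0641 0.3867] yaw -42.93 tilt z [-1.e-04  2.e-04 -1.e+00] shift [ 0.006  0.017 -0.003] F [ 0.41  0.42 -3.47] M [-0.037  0.011 -0.007] gap 0.178 gf 59.4
```

View pics/h.png

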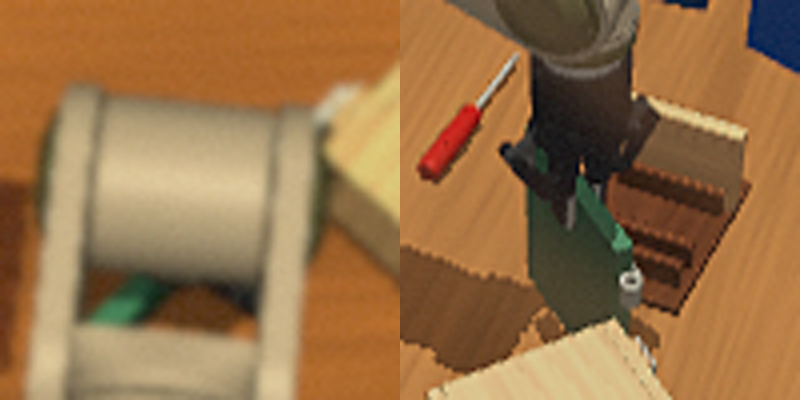

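The side crop shows the open upper socket ring at about crop (630,280), just above the cabinet corner. The top view is blocked by the wrist. I'll locate the ring, using the cabinet's corners to cross-check the two cameras.

```bash
python3 - <<'E'
from meas import *
s=cv2.imread('pics/hs.png'); g=cv2.cvtColor(s,cv2.COLOR_BGR2GRAY)
print(g[180:204,324:342])
s0=cv2.imread('pics/side0.png'); Hs=cv2.cvtColor(up(s0),cv2.COLOR_BGR2HSV)
# cabinet top in side view
m2=((Hs[...,1]<150)&(Hs[...,2]>180)&(Hs[...,0]>10)&(Hs[...,0]<40)).astype(np.uint8)
m2=cv2.morphologyEx(m2,cv2.MORPH_OPEN,np.ones((41,41),np.uint8))
c2=cont(m2,(275,190,360,262)); P2=onz('side',c2,.2)[:,:2]
x2,e2=rect(P2,.14,.16,cab); print('top',cab,e,'side',x2,e2)
for z in(.223,): print(onz('side',[(332.3,189.6),(332.5,189.9),(332,189.5)],z))
E
```

```text
[[ 53  50  46  57 110 120 117 123 128  21  29  35  35  37  33  26  31  41]
 [ 53  50  47  42 120 125 124 122 100  56  64  60  40  33  31  32  33  36]
 [ 52  53  51  45  73 100  80  81  54  83  90  79  74  65  47  29  32  37]
 [ 55  55  54  55  44  68  50  52  51  59  59  68  98  81  76  73  64  40]
 [ 55  55  54  54  52  56  60  56  56  39  31  46  62  56  75  99  84  78]
 [ 54  54  57  56  56  57  58  56  52  77  33  36  36  35  44  65  52  72]
 [ 56  58  54  56  55  60  56  53  50 139  29  30  39  37  37  33  33  47]
 [ 60  60  56  61  56  60  53  42  72 116 155  35  36  39  38  42  41  38]
 [ 59  59  57  56  56  54 112 188 151 179 204  81  36  40  44  41  45  38]
 [ 62  61  58  60  53  48 212 154 117 130 179 133  57  44  48  42  41  40]
 [ 65  60  58  63  60  51 204 131  74  63 169 132  68  66  72  59  40  40]
 [ 60  62  62  61  59  57 126 177 176 178 165  94  75  77  79  75  76  72]
 [ 62  66  61  65  60  63  80 129 139 145 118  76  72  77  74  76  82  80]
 [ 67  63  64  63  65  65  89  84  79  86  90  78  78  76  77  82  77  70]
 [ 66  64  64  66  64  69  89  92  91  93  93  69 
[... 238 characters left out ...]
08  37  30]
 [ 69  64  61  64  65  67  68  63  78 137 133 129 125 129 143 142 129 131]
 [ 63  60  54  50 135  61  67  67  69  98  97 130 128 134 140 145 143 145]
 [ 49  81 110 186 201 120  62  68  74  76  75  97 136 141 142 142 139 141]
 [178 179 187 202 203 187  71  61  73  82  78  76 104 106 147 142 141 141]
 [191 189 171 197 191 189 198  60  70  79  79  80  83  81 109 147 143 141]
 [189 182 176 191 184 185 200 116  62  70  73  79  85  84  81 104 145 138]]
top [ 0.5745163  -0.12418903 -0.75487836] 0.0025254933609011225 side [ 0.57331651 -0.12247337 -0.77175904] 0.0055345759336678955
[[0.58180638 0.00309065 0.223     ]
 [0.5827641  0.0021195  0.223     ]
 [0.58081152 0.00317077 0.223     ]]
```

Request:
step_arm(commands=[[[0,0.013,0],[0,0,0],-1],[[0,0.013,0.04],[0,0,0],-1],[[0,0.013,0.08],[0,0,0],-1],[[0,0.013,0.14],[0,0,0],-1],[[0,0.013,0.2],[0,0,0],-1],[[0,0.013,0.26],[0,0,0],-1],[[0,0.013,0.31],[0,0,0],-1],[[0,0.013,0.35],[0,0,0],-1],[[0,0.013,0.37],[0,0,0],-1],[[0,0.013,0.37],[0,0,0],-1]])

```text
t: 9.47
ee_pos: [0.5158, 0.0632, 0.3492]
orientation: [0.0, 0.931, -0.366, -0.0]
wrist_force: [0.2, 0.7, -3.3]
finger_gap: 0.177
gripper_force: 59.3
```

Request:
step_arm(commands=[[[0,0,0.005],[0,0,0],-1],[[0,0,0.01],[0,0,0],-1],[[0,0,0.015],[0,0,0],-1],[[0,0,0.02],[0,0,0],-1],[[0,0,0.025],[0,0,0],-1],[[0,0,0.03],[0,0,0],-1],[[0,0,0.035],[0,0,0],-1],[[0,0,0.04],[0,0,0],-1],[[0,0,0.04],[0,0,0],-1],[[0,0,0.04],[0,0,0],-1]])

```text
t: 10.3
ee_pos: [0.5158, 0.0632, 0.3457]
orientation: [-0.0, 0.931, -0.366, -0.0]
wrist_force: [-0.1, 0.1, -4.1]
finger_gap: 0.179
gripper_force: 59.4
```

```bash
python3 -c "
from h import *
go([.5160,.063,.345],-.7549)"
```

```text
turn [-0.      0.0001  0.0113]
t 10.3 pos [0.5158 0.0632 0.3457] yaw -42.93 tilt z [-0.e+00  1.e-04 -1.e+00] shift [ 0.003 -0.     0.007] F [-0.13  0.06 -4.14] M [ 0.039 -0.036  0.036] gap 0.179 gf 59.4
```

Request:
step_arm(commands=[[[0,0,0.003],[0,0,0],-1],[[0,0,0.006],[0,0,0],-1],[[0,0,0.009],[0,0,0],-1],[[0,0,0.012],[0,0,0],-1],[[0,0,0.015],[0,0,0],-1],[[0,0,0.018],[0,0,0],-1],[[0,0,0.02],[0,0,0],-1],[[0,0,0.02],[0,0,0],-1],[[0,0,0.02],[0,0,0],-1],[[0,0,0.02],[0,0,0],-1]])

```text
t: 11.13
ee_pos: [0.5157, 0.0634, 0.3449]
orientation: [-0.0, 0.931, -0.366, 0.001]
wrist_force: [-5.3, 2.7, 8.7]
finger_gap: 0.178
gripper_force: 61.4
```

```bash
python3 -c "
from h import *
go([.5160,.063,.345],-.7549)"
```

```text
turn [-0.0021 -0.0019  0.0117]
t 11.13 pos [0.5157 0.0634 0.3449] yaw -42.92 tilt z [ 1.4e-03  1.0e-04 -1.0e+00] shift [ 0.005  0.001 -0.001] F [-5.3   2.75  8.74] M [ 0.112  0.695 -0.154] gap 0.178 gf 61.4
```

Request:
step_arm(commands=[[[-0.002,0,0],[0,0,0],-1],[[-0.004,0.001,0],[0,0,0],-1],[[-0.006,0.002,0],[0,0,0],-1],[[-0.008,0.003,0],[0,0,0],-1],[[-0.008,0.003,0.002],[0,0,0],-1],[[-0.008,0.003,0.004],[0,0,0],-1],[[-0.008,0.003,0.006],[0,0,0],-1],[[-0.008,0.003,0.008],[0,0,0],-1],[[-0.008,0.003,0.01],[0,0,0],-1],[[-0.008,0.003,0.01],[0,0,0],-1]])

```text
t: 11.97
ee_pos: [0.5152, 0.0636, 0.3445]
orientation: [-0.0, 0.931, -0.366, 0.002]
wrist_force: [-4.8, 2.4, 13.2]
finger_gap: 0.177
gripper_force: 61.9
```

```bash
python3 -c "
from h import *
go([.5160,.063,.345],-.7549)"
```

```text
turn [-0.0039 -0.0055  0.0117]
t 11.97 pos [0.5152 0.0636 0.3445] yaw -42.92 tilt z [ 3.3e-03 -5.0e-04 -1.0e+00] shift [ 0.01  -0.001 -0.005] F [-4.75  2.4  13.16] M [-0.146  0.54  -0.158] gap 0.177 gf 61.9
```

Request:
step_arm(commands=[[[-0.001,0,0],[0,0,0],-1],[[-0.002,0,0],[0,0,0],-1],[[-0.003,0,0],[0,0,0],-1],[[-0.004,0,0],[0,0,0],-1],[[-0.005,0,0],[0,0,0],-1],[[-0.006,0,0],[0,0,0],-1],[[-0.007,0,0],[0,0,0],-1],[[-0.008,0,0],[0,0,0],-1],[[-0.009,0,0],[0,0,0],-1],[[-0.01,0,0],[0,0,0],-1]])

```text
t: 12.8
ee_pos: [0.5147, 0.064, 0.3444]
orientation: [-0.0, 0.931, -0.366, 0.002]
wrist_force: [-1.5, 0.1, 9.1]
finger_gap: 0.175
gripper_force: 61.6
```

```bash
python3 -c "
from h import *
go([.5160,.063,.345],-.7549)"
```

```text
turn [-0.0041 -0.0082  0.0117]
t 12.8 pos [0.5147 0.064  0.3444] yaw -42.92 tilt z [ 0.0044 -0.0013 -1.    ] shift [ 0.017 -0.002 -0.006] F [-1.48  0.06  9.06] M [-0.586 -0.054 -0.131] gap 0.175 gf 61.6
```

Request:
step_arm(commands=[[[-0.002,0,0],[0,0,0],-1],[[-0.003,0.001,0],[0,0,0],-1],[[-0.004,0.002,0],[0,0,0],-1],[[-0.005,0.003,0],[0,0,0],-1],[[-0.006,0.004,0],[0,0,0],-1],[[-0.007,0.005,0],[0,0,0],-1],[[-0.007,0.005,0.002],[0,0,0],-1],[[-0.007,0.005,0.004],[0,0,0],-1],[[-0.007,0.005,0.006],[0,0,0],-1],[[-0.007,0.005,0.008],[0,0,0],-1]])

```text
t: 13.63
ee_pos: [0.5139, 0.0642, 0.3438]
orientation: [-0.0, 0.931, -0.366, 0.003]
wrist_force: [-2.2, 1.8, 12.1]
finger_gap: 0.181
gripper_force: 61.7
```

```bash
python3 -c "
from h import *
go([.5160,.063,.345],-.7549)"
```

```text
turn [-0.0057 -0.0093  0.0119]
t 13.63 pos [0.5139 0.0642 0.3438] yaw -42.91 tilt z [ 0.0053 -0.0011 -1.    ] shift [ 0.023 -0.005 -0.012] F [-2.18  1.82 12.1 ] M [-0.418 -0.246  0.024] gap 0.181 gf 61.7
```

Request:
step_arm(commands=[[[0,0,-0.02],[0,0,0],-1],[[0,0,-0.06],[0,0,0],-1],[[0,0,-0.11],[0,0,0],-1],[[0.005,-0.005,-0.17],[0,0,0],-1],[[0.01,-0.01,-0.24],[0,0,0],-1],[[0.015,-0.015,-0.31],[0,0,0],-1],[[0.02,-0.02,-0.37],[0,0,0],-1],[[0.025,-0.021,-0.42],[0,0,0],-1],[[0.025,-0.021,-0.448],[0,0,0],-1],[[0.025,-0.021,-0.448],[0,0,0],-1]])

```text
t: 14.47
ee_pos: [0.5167, 0.0641, 0.3873]
orientation: [-0.0, 0.931, -0.366, 0.0]
wrist_force: [0.4, -0.3, -3.3]
finger_gap: 0.178
gripper_force: 59.4
```

```bash
python3 - <<'E'
from h import *
go([.5160,.063,.345],-.7549)
s1=manip.grab_frame('side'); cv2.imwrite('pics/hs2.png',s1)
go([.5160,.063,.345],-.7549)
s0=cv2.imread('pics/hs.png')
g0,g1=[cv2.cvtColor(s,cv2.COLOR_BGR2GRAY).astype(np.float32) for s in (s0,s1)]
def sh(n,x0,x1,y0,y1):
    a,b=g0[y0:y1,x0:x1],g1[y0:y1,x0:x1]; print(n,cv2.phaseCorrelate(a,b,cv2.createHanningWindow(a.shape[::-1],cv2.CV_32F)))
sh('ring',324,341,180,200); sh('cabinet',300,340,205,240); sh('gripper',303,335,136,160)
sh('doortop',300,336,158,186); sh('door left edge',298,318,165,200)
print(g1[185:195,326:340].astype(int))
E
```

```text
turn [-0.0012 -0.0015  0.0114]
t 14.47 pos [0.5167 0.0641 0.3873] yaw -42.93 tilt z [ 1.e-03 -1.e-04 -1.e+00] shift [0.002 0.013 0.423] F [ 0.4  -0.35 -3.34] M [ 0.037 -0.01  -0.001] gap 0.178 gf 59.4
turn [-0.0003 -0.0004  0.0113]
t 14.52 pos [0.5167 0.0641 0.3869] yaw -42.93 tilt z [ 3.e-04 -0.e+00 -1.e+00] shift [0.003 0.013 0.419] F [ 1.54  0.23 -3.22] M [-0.013  0.013  0.007] gap 0.18 gf 59.4
ring ((0.0143995888880184, 0.18040787160545868), 0.9625440259774526)
cabinet ((-0.04356621532300764, -0.06111663231452624), 0.9939489116271337)
gripper ((0.10024810935923689, 0.03432700368913544), 0.9639827267577251)
doortop ((-0.003022423794874385, -0.22024453062392269), 1.0075036330355538)
door left edge ((-0.08559578867936501, -0.012281582192276375), 0.9741259462303585)
[[ 55  58  50  58  63  58  51  77  32  36  34  33  45  64]
 [ 54  59  55  63  58  54  46 133 116  36  37  38  39  32]
 [ 53  57  56  60  49  44 108 112 149  31  40  41  37  37]
 [ 54  61  59  54 114 182 159 164 176  83  34  39  47  42]
 [ 59  60  55  51 212 150 116 121 153 139  54  45  50  42]
 [ 60  62  57  53 193 135  95  87 163 135  68  68  73  57]
 [ 65  60  59  57 114 140 180 166 163  96  72  74  79  74]
 [ 62  65  63  62  81 104 139 133 117  77  76  80  77  78]
 [ 62  65  60  66  88  88  86  89  93  81  76  76  81  81]
 [ 63  64  66  67  91  92  92  92  92  71  70  88  84  81]]
```

```bash
python3 - <<'E'
from h import *
t=cv2.imread('pics/top0.png'); 
y=np.radians(-6.26); P=[.5225+.0885*np.cos(y),.2157+.0885*np.sin(y),.164]
p=proj('top',P)[0]; print('pred ring',p)
b=t[174:188,266:284].astype(int); print(b.mean(2).astype(int)); print((b[...,2]-b[...,0]))
E
```

```text
pred ring [274.84526941 180.56618271]
[[111 108 111 112 114 113 112 110 111 109 111 112 110 106 108 108 107 109]
 [113 111 112 107 112 111 109 109 107 113 108 113 110 110 111 105 106 109]
 [112 116 114 115 115 112 117 112 117 118 115 110 112 109 113 111 110 112]
 [115 116 116 115 115 117 122 130 133 133 125 114 115 116 115 114 112 116]
 [112 119 116 117 115 121 135 143 150 144 135 122 114 112 113 110 112 114]
 [113 111 113 115 121 129 135 136 133 138 136 129 119 113 109 111 111 108]
 [112 113 113 114 126 138 137 123 113 129 139 129 118 114 113 111 111 115]
 [110 113 112 116 121 134 133 126 129 137 138 126 116 108 113 113 109 110]
 [112 111 114 114 115 123 124 132 138 141 132 115 110 113 115 109 111 110]
 [113 112 113 111 107 111 113 121 128 121 106 100 112 121 117 110 110 111]
 [110 109 107 105 109 100 102 105 103  96  73  79 102 121 124 113 111 111]
 [106 108 106 108 106  98  99  96  95  77  56  68  96 122 126 116 110 110]
 [109 110 109 105 102 101  93  95  89  72  57  64  95 116 118 107 110 110]
 [111 109 107 104 101  99  97  98  88  66  49  58  89 100  96  96 104 106]]
[[134 134 1
[... 339 characters left out ...]
135 138 137 138 136 136]
 [137 138 136 132 119  91  66  46  46  52  67  93 115 134 137 135 136 136]
 [133 137 133 126 104  72  47  42  51  54  55  72 103 129 134 137 135 132]
 [133 134 135 125 101  65  39  42  55  54  47  58  91 125 132 134 138 137]
 [136 135 132 124  88  49  28  27  34  36  35  46  82 115 126 132 129 133]
 [131 130 129 112  71  30   9   6  15  16  21  38  65  91 114 131 133 132]
 [131 131 127 103  55  12  -7  -8  -6   3  10  28  47  69  93 117 131 133]
 [135 131 126  98  53   7 -15 -15 -16  -9   4  24  38  51  72 104 129 135]
 [137 131 126  99  46   3 -13 -17 -14 -12   2  23  29  37  55  98 121 130]
 [133 131 121  91  38   0 -12 -16 -15 -10  -1  14  18  29  50  90 122 129]]
```

Request:
step_arm(commands=[[[-0.003,0.043,0.1],[0,0,0],-1],[[-0.003,0.043,0.2],[0,0,0],-1],[[-0.003,0.043,0.3],[0,0,0],-1],[[-0.003,0.043,0.37],[0,0,0],-1],[[-0.003,0.043,0.4],[0,0,0],-1],[[-0.003,0.043,0.41],[0,0,0],-1],[[-0.003,0.043,0.416],[0,0,0],-1],[[-0.003,0.043,0.422],[0,0,0],-1],[[-0.003,0.043,0.428],[0,0,0],-1],[[-0.003,0.043,0.434],[0,0,0],-1]])

```text
t: 15.35
ee_pos: [0.5136, 0.0612, 0.3436]
orientation: [-0.0, 0.931, -0.366, 0.0]
wrist_force: [-0.8, -0.3, -3.1]
finger_gap: 0.179
gripper_force: 59.2
```

```bash
python3 -c "
from h import *
go([.5160,.063,.345],-.7549)"
```

```text
turn [-0.0008 -0.0011  0.0114]
t 15.35 pos [0.5136 0.0612 0.3436] yaw -42.93 tilt z [ 7.e-04 -1.e-04 -1.e+00] shift [ 0.005 -0.03  -0.014] F [-0.83 -0.26 -3.13] M [-0.013  0.039 -0.005] gap 0.179 gf 59.2
```

It has passed the earlier contact height with no force, so the pintles are in the bores. I'll lower it gently.

Request:
step_arm(commands=[[[0,0,0.006],[0,0,0],-1],[[0,0,0.012],[0,0,0],-1],[[0,0,0.018],[0,0,0],-1],[[0,0,0.024],[0,0,0],-1],[[0,0,0.03],[0,0,0],-1],[[0,0,0.036],[0,0,0],-1],[[0,0,0.042],[0,0,0],-1],[[0,0,0.048],[0,0,0],-1],[[0,0,0.054],[0,0,0],-1],[[0,0,0.06],[0,0,0],-1]])

```text
t: 16.18
ee_pos: [0.5135, 0.0612, 0.3372]
orientation: [0.0, 0.931, -0.366, -0.0]
wrist_force: [0.1, -0.4, -3.4]
finger_gap: 0.181
gripper_force: 59.2
```

```bash
python3 -c "
from h import *
go([.5160,.063,.3276],-.7549)"
```

```text
turn [0.     0.     0.0115]
t 16.18 pos [0.5135 0.0612 0.3372] yaw -42.92 tilt z [-0.  0. -1.] shift [ 0.006 -0.03   0.096] F [ 0.12 -0.4  -3.35] M [0.012 0.046 0.015] gap 0.181 gf 59.2
```

Request:
step_arm(commands=[[[0,0,0.01],[0,0,0],-1],[[0,0,0.02],[0,0,0],-1],[[0,0,0.03],[0,0,0],-1],[[0,0,0.04],[0,0,0],-1],[[0,0,0.05],[0,0,0],-1],[[0,0,0.06],[0,0,0],-1],[[0,0,0.07],[0,0,0],-1],[[0,0,0.075],[0,0,0],-1],[[0,0,0.08],[0,0,0],-1],[[0,0,0.085],[0,0,0],-1]])

```text
t: 17.02
ee_pos: [0.5135, 0.0612, 0.3288]
orientation: [-0.0, 0.931, -0.366, 0.0]
wrist_force: [-0.3, 0.3, -3.1]
finger_gap: 0.178
gripper_force: 59.2
```

Request:
step_arm(commands=[[[0,0,0.002],[0,0,0],-1],[[0,0,0.004],[0,0,0],-1],[[0,0,0.006],[0,0,0],-1],[[0,0,0.008],[0,0,0],-1],[[0,0,0.01],[0,0,0],-1],[[0,0,0.012],[0,0,0],-1],[[0,0,0.014],[0,0,0],-1],[[0,0,0.014],[0,0,0],-1],[[0,0,0.014],[0,0,0],-1],[[0,0,0.014],[0,0,0],-1]])

```text
t: 17.85
ee_pos: [0.5135, 0.0612, 0.3274]
orientation: [-0.0, 0.931, -0.366, -0.0]
wrist_force: [-0.6, 0.1, -4.4]
finger_gap: 0.179
gripper_force: 59.2
```

```bash
python3 -c "
from h import *
go([.5160,.063,.3276],-.7549)"
```

```text
turn [-0.      0.      0.0114]
t 17.85 pos [0.5135 0.0612 0.3274] yaw -42.92 tilt z [-0.  0. -1.] shift [ 0.006 -0.03  -0.002] F [-0.57  0.06 -4.39] M [-0.024  0.019 -0.032] gap 0.179 gf 59.2
```

Request:
step_arm(commands=[[[0,0,0.002],[0,0,0],-1],[[0,0,0.004],[0,0,0],-1],[[0,0,0.006],[0,0,0],-1],[[0,0,0.008],[0,0,0],-1],[[0,0,0.01],[0,0,0],-1],[[0,0,0.012],[0,0,0],-1],[[0,0,0.012],[0,0,0],-1],[[0,0,0.012],[0,0,0],-1],[[0,0,0.012],[0,0,0],-1],[[0,0,0.012],[0,0,0],-1]])

```text
t: 18.68
ee_pos: [0.5135, 0.0613, 0.3269]
orientation: [-0.0, 0.931, -0.366, 0.0]
wrist_force: [-3.7, 2.0, 6.5]
finger_gap: 0.177
gripper_force: 60.9
```

```bash
python3 -c "
from h import *
go([.5160,.063,.3276],-.7549)"
```

```text
turn [-0.0011 -0.0011  0.0115]
t 18.68 pos [0.5135 0.0613 0.3269] yaw -42.92 tilt z [ 8.e-04  1.e-04 -1.e+00] shift [ 0.007 -0.029 -0.007] F [-3.71  1.97  6.5 ] M [ 0.065  0.502 -0.108] gap 0.177 gf 60.9
```

Request:
step_arm(commands=[[[0,0,-0.01],[0,0,0],-1],[[0,0,-0.01],[0,0,0],-0.5],[[0,0,-0.01],[0,0,0],-0.2],[[0,0,-0.01],[0,0,0],0],[[0,0,-0.01],[0,0,0],0.2],[[0,0,-0.01],[0,0,0],0.2],[[0,0,-0.01],[0,0,0],0.2],[[0,0,-0.05],[0,0,0],0.2],[[0,0,-0.12],[0,0,0],0.2],[[0,0,-0.2],[0,0,0],0.2]])

```text
t: 19.52
ee_pos: [0.5135, 0.0612, 0.3468]
orientation: [0.0, 0.931, -0.366, -0.0]
wrist_force: [0.4, 0.3, -0.1]
finger_gap: 0.598
gripper_force: 0.0
```

```bash
python3 - <<'E'
from h import *
go([.5160,.063,.3276],-.7549)
s=manip.grab_frame('side'); cv2.imwrite('pics/r_s.png',s)
cv2.imwrite('pics/r.png',cv2.resize(s[110:280,250:390],None,fx=3.5,fy=3.5,interpolation=cv2.INTER_CUBIC))
E
```

```text
turn [0.0002 0.0004 0.0113]
t 19.52 pos [0.5135 0.0612 0.3468] yaw -42.93 tilt z [-2.e-04  1.e-04 -1.e+00] shift [ 0.006 -0.03   0.192] F [ 0.36  0.28 -0.09] M [ 0.016 -0.06  -0.024] gap 0.598 gf 0.0
```

View pics/r.png

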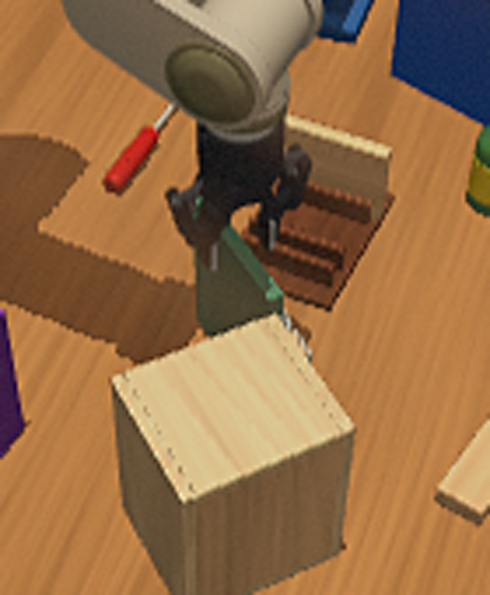

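The side view shows the door hanging freely and upright on the hinge side, with its top corner at crop (275,290), and the gripper clear of it. Next I'll close the fingers and bring them round to the door's front-face side.

Request:
step_arm(commands=[[[0,0,-0.15],[0,0,0],0.2],[[0,0,-0.3],[0,0,0],0.2],[[0,0,-0.4],[0,0,0],0.2],[[0,0,-0.42],[0,0,0],0.2],[[-0.05,-0.1,-0.42],[0,0,0],-0.2],[[-0.1,-0.2,-0.42],[0,0,0],-0.6],[[-0.15,-0.3,-0.42],[0,0,0],-1],[[-0.2,-0.4,-0.42],[0,0,0],-1],[[-0.26,-0.5,-0.42],[0,0,0],-1],[[-0.26,-0.5,-0.42],[0,0,0],-1]])

```text
t: 20.4
ee_pos: [0.5288, 0.1177, 0.3877]
orientation: [-0.0, 0.931, -0.365, -0.0]
wrist_force: [0.4, 0.8, 0.2]
finger_gap: 0.003
gripper_force: 0.0
```

Request:
step_arm(commands=[[[0,0,0.08],[0,0,0],-1],[[0,0,0.16],[0,0,0],-1],[[0,0,0.24],[0,0,0],-1],[[0,0,0.32],[0,0,0],-1],[[0,0,0.4],[0,0,0],-1],[[0,0,0.48],[0,0,0],-1],[[0,0,0.52],[0,0,0],-1],[[0,0,0.52],[0,0,0],-1],[[0,0,0.52],[0,0,0],-1],[[0,0,0.52],[0,0,0],-1]])

```text
t: 21.23
ee_pos: [0.5286, 0.1155, 0.3366]
orientation: [-0.0, 0.931, -0.366, 0.0]
wrist_force: [-0.4, 0.5, 0.2]
finger_gap: -0.003
gripper_force: 0.0
```

```bash
python3 - <<'E'
from h import *
go([.5160,.063,.3276],-.7549)
for ph in range(0,96,10):
    f=np.radians(ph); k=8+11*np.sin(f)+14.5*np.cos(f); r=115
    print(ph,(-r*np.cos(f)-k*np.sin(f)).round(1),(r*np.sin(f)-k*np.cos(f)).round(1))
s=manip.state()['ee_pos']; y=np.radians(-42.93); d=(s[:2]-[.5783,.0010])*1000
print('a,b',d@[np.cos(y),np.sin(y)],d@[np.sin(y),-np.cos(y)])
E
```

```text
turn [-0.0011 -0.0012  0.0114]
t 21.23 pos [0.5286 0.1155 0.3366] yaw -42.93 tilt z [ 8.e-04  0.e+00 -1.e+00] shift [0.265 0.471 0.09 ] F [-0.41  0.54  0.2 ] M [ 0.027 -0.003 -0.043] gap -0.003 gf 0.0
0 -115.0 -22.5
10 -117.5 -3.9
20 -116.7 15.5
30 -112.6 34.9
40 -104.9 53.9
50 -93.6 71.5
60 -79.0 87.2
70 -61.2 100.1
80 -41.0 109.5
90 -19.0 115.0
a,b -114.34805190813911 -50.01598514917838
```

Request:
step_arm(commands=[[[0,0.08,0],[0,0,0],-1],[[-0.01,0.16,0],[0,0,0],-1],[[-0.02,0.24,0],[0,0,0],-1],[[-0.03,0.32,0],[0,0,0],-1],[[-0.03,0.4,0],[0,0,0],-1],[[-0.03,0.48,0],[0,0,0],-1],[[-0.03,0.57,0],[0,0,0],-1],[[-0.02,0.66,0],[0,0,0],-1],[[0,0.75,0],[0,0,0],-1],[[0.02,0.85,0],[0,0,0],-1]])

```text
t: 22.07
ee_pos: [0.4716, 0.0511, 0.3362]
orientation: [-0.0, 0.931, -0.366, 0.0]
wrist_force: [0.2, 0.2, 1.1]
finger_gap: -0.001
gripper_force: 0.1
```

```bash
python3 - <<'E'
from h import *
go([.5160,.063,.3276],-.7549)
s=manip.grab_frame('side'); cv2.imwrite('pics/p_s.png',s)
cv2.imwrite('pics/p.png',cv2.resize(s[110:280,220:390],None,fx=3.4,fy=3.4,interpolation=cv2.INTER_CUBIC))
E
```

```text
turn [-0.0002 -0.0003  0.0116]
t 22.07 pos [0.4716 0.0511 0.3362] yaw -42.92 tilt z [ 2.e-04 -0.e+00 -1.e+00] shift [ 0.244 -0.389  0.086] F [0.17 0.21 1.06] M [ 0.045 -0.013  0.055] gap -0.001 gf 0.1
```

View pics/p.png

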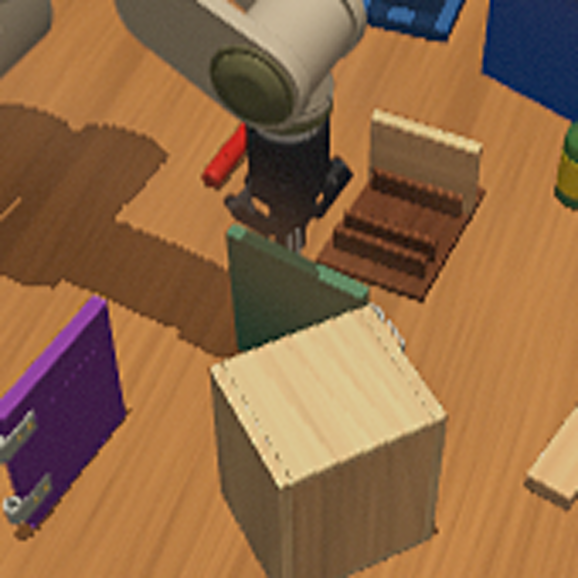

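The door is swinging: its top edge now runs from crop (235,232) to (365,293), with the fingers behind it on the front face, so it's partly shut. I'll keep pushing along the arc.

Request:
step_arm(commands=[[[0.03,0.06,0],[0,0,0],-1],[[0.06,0.13,0],[0,0,0],-1],[[0.1,0.2,0],[0,0,0],-1],[[0.15,0.28,0],[0,0,0],-1],[[0.2,0.36,0],[0,0,0],-1],[[0.26,0.44,0],[0,0,0],-1],[[0.32,0.51,0],[0,0,0],-1],[[0.38,0.56,0],[0,0,0],-1],[[0.45,0.61,0],[0,0,0],-1],[[0.51,0.65,0],[0,0,0],-1]])

```text
t: 22.95
ee_pos: [0.4654, -0.0314, 0.3362]
orientation: [-0.0, 0.931, -0.366, 0.0]
wrist_force: [-0.8, -0.2, 0.1]
finger_gap: -0.0
gripper_force: 0.0
```

Request:
step_arm(commands=[[[0.03,0.015,0],[0,0,0],-1],[[0.06,0.03,0],[0,0,0],-1],[[0.09,0.045,0],[0,0,0],-1],[[0.12,0.06,0],[0,0,0],-1],[[0.15,0.075,0],[0,0,0],-1],[[0.18,0.085,0],[0,0,0],-1],[[0.21,0.095,0],[0,0,0],-1],[[0.24,0.1,0],[0,0,0],-1],[[0.27,0.11,0],[0,0,0],-1],[[0.3,0.12,0],[0,0,0],-1]])

```text
t: 23.78
ee_pos: [0.4792, -0.0599, 0.3362]
orientation: [-0.0, 0.931, -0.366, -0.0]
wrist_force: [-1.2, 0.4, 0.3]
finger_gap: -0.001
gripper_force: 0.1
```

```bash
cat > look.py <<'E'
from h import *
import sys
go([.5160,.063,.3276],-.7549)
s=manip.state()['ee_pos']; y=np.radians(-42.93); d=(s[:2]-[.5783,.0010])*1000
print('a,b',d@[np.cos(y),np.sin(y)],d@[np.sin(y),-np.cos(y)])
s=manip.grab_frame('side'); t=manip.grab_frame('top'); cv2.imwrite(f'pics/{sys.argv[1]}_s.png',s); cv2.imwrite(f'pics/{sys.argv[1]}_t.png',t)
cv2.imwrite(f'pics/{sys.argv[1]}.png',np.hstack([cv2.resize(i,None,fx=4,fy=4,interpolation=cv2.INTER_CUBIC) for i in (s[150:280,250:350],t[150:280,320:420])])[:520,:800])
E
python3 look.py q
```

```text
turn [-0.      0.0002  0.0116]
t 23.78 pos [ 0.4792 -0.0599  0.3362] yaw -42.92 tilt z [-1.e-04  1.e-04 -1.e+00] shift [-0.567 -1.151  0.086] F [-1.16  0.38  0.26] M [0.033 0.005 0.032] gap -0.001 gf 0.1
a,b -31.127969333650213 112.08185430546004
```

View pics/q.png

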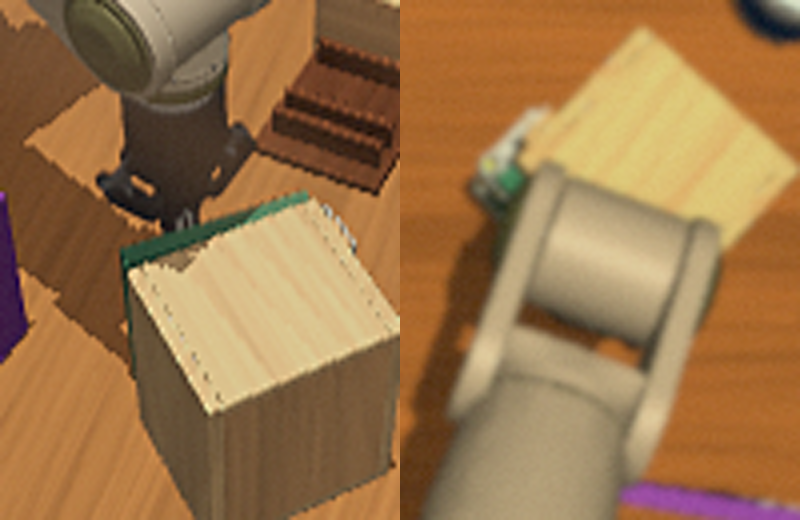

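The door is nearly shut. In the side view its free edge is at crop (125,255), with a small gap left to the cabinet corner at (135,270). I'll finish the swing slowly while watching the force.

Request:
step_arm(commands=[[[0.01,0,0],[0,0,0],-1],[[0.02,0,0],[0,0,0],-1],[[0.03,0,0],[0,0,0],-1],[[0.04,0,0],[0,0,0],-1],[[0.05,0,0],[0,0,0],-1],[[0.06,0,0],[0,0,0],-1],[[0.07,0,0],[0,0,0],-1],[[0.08,0,0],[0,0,0],-1],[[0.09,0,0],[0,0,0],-1],[[0.1,0,0],[0,0,0],-1]])

```text
t: 24.72
ee_pos: [0.486, -0.0661, 0.3361]
orientation: [-0.0, 0.931, -0.366, -0.001]
wrist_force: [-8.6, 6.7, 6.1]
finger_gap: 0.001
gripper_force: 5.3
```

Request:
step_arm(commands=[[[0.003,0,0],[0,0,0],-1],[[0.006,0,0],[0,0,0],-1],[[0.009,0,0],[0,0,0],-1],[[0.012,0,0],[0,0,0],-1],[[0.015,0,0],[0,0,0],-1],[[0.018,0,0],[0,0,0],-1],[[0.02,0,0],[0,0,0],-1],[[0.02,0,0],[0,0,0],-1],[[0.02,0,0],[0,0,0],-1],[[0.02,0,0],[0,0,0],-1]])

```text
t: 25.55
ee_pos: [0.4867, -0.0666, 0.3361]
orientation: [-0.001, 0.931, -0.366, -0.004]
wrist_force: [-15.1, 10.4, 10.7]
finger_gap: -0.003
gripper_force: 8.6
```

```bash
python3 look.py q2
```

```text
turn [0.0023 0.0143 0.0123]
t 25.55 pos [ 0.4867 -0.0666  0.3361] yaw -42.9 tilt z [-0.006  0.004 -1.   ] shift [-0.667 -1.149  0.089] F [-15.06  10.42  10.68] M [ 1.579  2.195 -0.09 ] gap -0.003 gf 8.6
a,b -21.0322251654222 111.90675941776726
```

It's firmly on the bumpers at about 18 N, so I'll back off gently, then clear.

Request:
step_arm(commands=[[[-0.005,0,0],[0,0,0],-1],[[-0.01,0,0],[0,0,0],-1],[[-0.015,0,0],[0,0,0],-1],[[-0.02,0,0],[0,0,0],-1],[[-0.03,0,0],[0,0,0],-1],[[-0.06,0,0],[0,0,0],-1],[[-0.12,0,0],[0,0,0],-1],[[-0.22,0,0],[0,0,0],-1],[[-0.34,0,0],[0,0,0],-1],[[-0.45,0,0],[0,0,0],-1]])

```text
t: 26.48
ee_pos: [0.4539, -0.0364, 0.3361]
orientation: [-0.0, 0.931, -0.366, -0.0]
wrist_force: [0.6, 0.9, -0.5]
finger_gap: 0.0
gripper_force: 0.0
```

Request:
step_arm(commands=[[[-0.1,0,-0.1],[0,0,0],-1],[[-0.2,0,-0.2],[0,0,0],-1],[[-0.3,0,-0.3],[0,0,0],-1],[[-0.4,0,-0.4],[0,0,0],-1],[[-0.5,0,-0.5],[0,0,0],-1],[[-0.6,0,-0.6],[0,0,0],-1],[[-0.7,0,-0.7],[0,0,0],-1],[[-0.8,0,-0.8],[0,0,0],-1],[[-0.8,0,-0.9],[0,0,0],-1],[[-0.8,0,-0.9],[0,0,0],-1]])

```text
t: 27.32
ee_pos: [0.3956, 0.018, 0.4278]
orientation: [-0.0, 0.931, -0.366, 0.002]
wrist_force: [0.3, 0.0, 0.3]
finger_gap: 0.002
gripper_force: 0.0
```

```bash
python3 look.py q3
```

```text
turn [-0.0035 -0.0064  0.013 ]
t 27.32 pos [0.3956 0.018  0.4278] yaw -42.88 tilt z [ 3.5e-03 -9.0e-04 -1.0e+00] shift [ 0.573 -1.148  1.006] F [0.27 0.02 0.33] M [ 0.011  0.005 -0.027] gap 0.002 gf 0.0
a,b -145.32699652957297 112.03165657430331
```

View pics/q3.png

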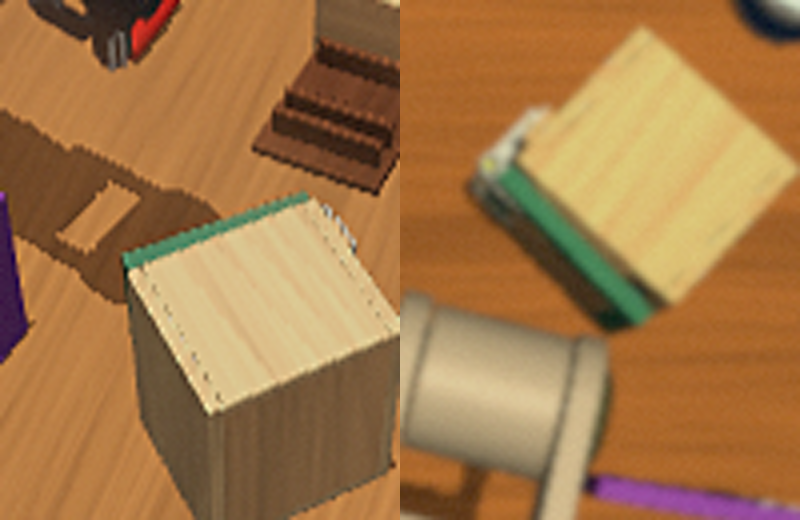

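Both views show the door shut and parallel to the cabinet front. The top crop has its top edge from (510,175) to (645,315), and the robot is clear. I'll check the free-edge offset numerically.

```bash
python3 - <<'E'
from meas import *
t2=cv2.imread('pics/q3_t.png'); H2=cv2.cvtColor(up(t2),cv2.COLOR_BGR2HSV)
g=((H2[...,0]>60)&(H2[...,0]<95)&(H2[...,1]>90)&(H2[...,2]>85)).astype(np.uint8)
P=onz('top',cont(g,(340,185,390,240)),.19)[:,:2]
c,s=np.cos(cab[2]),np.sin(cab[2]); q=(P-cab[:2])@np.array([[c,-s],[s,c]])*1000
for lo,hi in((-75,-50),(-50,-20),(-20,20),(20,50),(50,80)):
    k=q[(q[:,1]>lo)&(q[:,1]<hi)]; print(lo,hi,k[:,0].min().round(1),k[:,0].max().round(1),np.median(k[:,0]).round(1))
print(q[:,1].min(),q[:,1].max())
kc=(Pc-cab[:2])@np.array([[c,-s],[s,c]])*1000; print([np.percentile(kc[(abs(kc[:,1]-y)<10)&(kc[:,0]<0)][:,0],50).round(1) for y in(-60,-30,0,30,60)])
E
```

```text
-75 -50 -99.8 -81.1 -90.8
-50 -20 -98.6 -81.8 -83.9
-20 20 -97.3 -81.6 -94.1
20 50 -94.5 -79.8 -87.3
50 80 -93.1 -76.1 -83.5
-68.60524911616523 77.791900560772
[np.float64(-70.7), np.float64(-71.0), np.float64(-71.7), np.float64(-70.9), np.float64(-71.0)]
```

```bash
python3 - <<'E'
from meas import *
a,b=[cv2.cvtColor(cv2.imread(f'pics/{n}_s.png'),cv2.COLOR_BGR2GRAY).astype(np.float32) for n in('q2','q3')]
for x0,x1,y0,y1 in((274,296,206,224),(310,332,194,208)):
    p,q=a[y0:y1,x0:x1],b[y0:y1,x0:x1]; print(cv2.phaseCorrelate(p,q,cv2.createHanningWindow(p.shape[::-1],cv2.CV_32F)))
s=cv2.imread('pics/q3_s.png'); Hs=cv2.cvtColor(up(s),cv2.COLOR_BGR2HSV)
g=((Hs[...,0]>55)&(Hs[...,0]<95)&(Hs[...,1]>70)&(Hs[...,2]>60)).astype(np.uint8)
P=onz('side',cont(g,(275,190,335,225)),.19)[:,:2]
# cabinet frame refit from side view
s0=cv2.imread('pics/side0.png'); H0=cv2.cvtColor(up(s0),cv2.COLOR_BGR2HSV)
m2=((H0[...,1]<150)&(H0[...,2]>180)&(H0[...,0]>10)&(H0[...,0]<40)).astype(np.uint8)
m2=cv2.morphologyEx(m2,cv2.MORPH_OPEN,np.ones((41,41),np.uint8)); c2=cont(m2,(275,190,360,262)); P2=onz('side',c2,.2)[:,:2]
for th in (cab[2],-.7717,-.765):
    M=np.array([[np.cos(th),-np.sin(th)],[np.sin(th),np.cos(th)]]); q=(P-cab[:2])@M*1000; k=(P2-cab[:2])@M*1000
    print(th,'far edge',[q[abs(q[:,1]-y)<8][:,0].min().round(1) for y in(-65,-40,-10,20,50,70)],'cab front',[k[abs(k[:,1]-y)<8][:,0].min().round(1) for y in(-65,-40,-10,20,50,70)])
# top view: independent line fits
t2=cv2.imread('pics/q3_t.png'); H2=cv2.cvtColor(up(t2),cv2.COLOR_BGR2HSV)
g=((H2[...,0]>60)&(H2[...,0]<95)&(H2[...,1]>90)&(H2[...,2]>85)).astype(np.uint8)
m=((H2[...,1]<165)&(H2[...,1]>85)&(H2[...,2]>175)&(H2[...,0]>15)&(H2[...,0]<40)).astype(np.uint8); m=cv2.morphologyEx(m,cv2.MORPH_OPEN,np.ones((41,41),np.uint8))
M=np.array([[np.cos(cab[2]),-np.sin(cab[2])],[np.sin(cab[2]),np.cos(cab[2])]])
q=(onz('top',cont(g,(340,185,390,240)),.19)[:,:2]-cab[:2])@M*1000; k=(onz('top',cont(m,(345,150,425,235)),.2)[:,:2]-cab[:2])@M*1000
for y in(-50,-30,-10,10,30,50): 
    e=q[abs(q[:,1]-y)<4][:,0]; f=k[(abs(k[:,1]-y)<4)][:,0]; print(y,e.min().round(1),e.max().round(1),f.min().round(1),f.max().round(1))
E
```

```text
((0.013009406635831056, 2.3813353637436308e-05), 1.1675301067255162)
((-0.19743183065112113, 0.23170127232027404), 1.1185989565319485)
-0.7548783569049213 far edge [np.float64(-94.7), np.float64(-92.6), np.float64(-92.4), np.float64(-88.4), np.float64(-87.3), np.float64(-86.3)] cab front [np.float64(-74.3), np.float64(-73.4), np.float64(-73.9), np.float64(-73.6), np.float64(-73.5), np.float64(-72.2)]
-0.7717 far edge [np.float64(-93.4), np.float64(-91.9), np.float64(-92.1), np.float64(-88.7), np.float64(-87.9), np.float64(-87.4)] cab front [np.float64(-73.2), np.float64(-72.8), np.float64(-73.8), np.float64(-73.9), np.float64(-74.3), np.float64(-72.8)]
-0.765 far edge [np.float64(-94.0), np.float64(-92.2), np.float64(-92.3), np.float64(-88.6), np.float64(-87.6), np.float64(-87.0)] cab front [np.float64(-73.6), np.float64(-73.0), np.float64(-73.8), np.float64(-73.8), np.float64(-74.0), np.float64(-72.5)]
-50 -99.0 -81.1 -71.0 71.4
-30 -98.0 -83.5 -70.9 71.3
-10 -96.9 -82.5 -71.3 71.3
10 -95.1 -81.9 -71.5 71.7
30 -94.4 -80.8 -71.0 70.9
50 -93.5 -79.1 -71.5 71.6
```

The estimates put the free edge at about -83 to -89 mm, which is in the window but near its edge. I'll make one more gentle push at the free edge, in line with the bumpers, to make sure it's home.

Request:
step_arm(commands=[[[0.1,0.04,0.1],[0,0,0],-1],[[0.2,0.08,0.2],[0,0,0],-1],[[0.3,0.12,0.3],[0,0,0],-1],[[0.4,0.16,0.4],[0,0,0],-1],[[0.5,0.2,0.5],[0,0,0],-1],[[0.6,0.24,0.6],[0,0,0],-1],[[0.7,0.28,0.7],[0,0,0],-1],[[0.8,0.32,0.8],[0,0,0],-1],[[0.9,0.36,0.9],[0,0,0],-1],[[1,0.38,0.9],[0,0,0],-1]])

```text
t: 28.25
ee_pos: [0.4436, -0.0795, 0.3341]
orientation: [-0.0, 0.931, -0.366, -0.002]
wrist_force: [-0.0, 0.0, -0.2]
finger_gap: -0.001
gripper_force: 0.0
```

Request:
step_arm(commands=[[[0.04,0,0],[0,0,0],-1],[[0.08,0,0],[0,0,0],-1],[[0.12,0,0],[0,0,0],-1],[[0.15,0,0],[0,0,0],-1],[[0.17,0,0],[0,0,0],-1],[[0.18,0,0],[0,0,0],-1],[[0.19,0,0],[0,0,0],-1],[[0.2,0,0],[0,0,0],-1],[[0.21,0,0],[0,0,0],-1],[[0.22,0,0],[0,0,0],-1]])

```text
t: 29.08
ee_pos: [0.4594, -0.0932, 0.3362]
orientation: [-0.0, 0.931, -0.366, -0.001]
wrist_force: [-7.7, 6.8, 7.6]
finger_gap: 0.003
gripper_force: 5.1
```

```bash
python3 look.py q4
```

```text
turn [0.0006 0.0051 0.0116]
t 29.08 pos [ 0.4594 -0.0932  0.3362] yaw -42.92 tilt z [-0.0021  0.0015 -1.    ] shift [-0.649 -1.53   0.087] F [-7.66  6.83  7.6 ] M [ 1.012  1.279 -0.041] gap 0.003 gf 5.1
a,b -22.869338147014027 149.97933704069413
```

It hits a hard stop at the bumpers, in line with the first push, so the door is home. I'll back off and hand in.

Request:
step_arm(commands=[[[-0.005,0,0],[0,0,0],-1],[[-0.01,0,0],[0,0,0],-1],[[-0.015,0,0],[0,0,0],-1],[[-0.02,0,0],[0,0,0],-1],[[-0.03,0,0],[0,0,0],-1],[[-0.06,0,0],[0,0,0],-1],[[-0.12,0,0],[0,0,0],-1],[[-0.22,0,0],[0,0,0],-1],[[-0.34,0,-0.05],[0,0,0],-1],[[-0.45,0,-0.1],[0,0,0],-1]])

```text
t: 30.02
ee_pos: [0.4257, -0.0621, 0.3461]
orientation: [-0.0, 0.931, -0.366, -0.0]
wrist_force: [0.1, -0.9, 0.4]
finger_gap: 0.002
gripper_force: 0.0
```

Request:
step_arm(commands=[[[-0.1,-0.1,-0.1],[0,0,0],-1],[[-0.2,-0.2,-0.2],[0,0,0],-1],[[-0.3,-0.3,-0.3],[0,0,0],-1],[[-0.4,-0.4,-0.4],[0,0,0],-1],[[-0.5,-0.4,-0.5],[0,0,0],-1],[[-0.6,-0.4,-0.6],[0,0,0],-1],[[-0.6,-0.4,-0.7],[0,0,0],-1],[[-0.6,-0.4,-0.7],[0,0,0],-1],[[-0.6,-0.4,-0.7],[0,0,0],-1],[[-0.6,-0.4,-0.7],[0,0,0],-1]])

```text
t: 30.85
ee_pos: [0.4098, 0.0073, 0.4156]
orientation: [0.0, 0.931, -0.366, -0.0]
wrist_force: [-0.3, 0.1, 0.0]
finger_gap: 0.004
gripper_force: 0.0
```

```bash
python3 - <<'E'
from h import *
b=manip.grab_frame('side'); a=cv2.imread('pics/q4_s.png')
p,q=[cv2.cvtColor(i,cv2.COLOR_BGR2GRAY).astype(np.float32)[206:224,274:296] for i in(a,b)]
print(cv2.phaseCorrelate(p,q,cv2.createHanningWindow(p.shape[::-1],cv2.CV_32F)))
print(manip.job_done())
E
```

```text
((-0.17013067160537254, -0.28760527074569175), 0.5532647790732207)
the job is handed in; nothing more can be done
None
```

The green door is hung on both pintles, shut against the bumpers and released, and the job was handed in at about 31 s; no verdict came back, and my camera estimates put the free edge in the allowed range but possibly close to its outer limit.

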